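# Shut the medicine cabinet after dispensing

### The job

Close up the little medicine cabinet with your fingertips: push both open drawers fully home, so that their fronts are flush, and only then push the door all the way shut over them. Grasp and lift nothing, keep the small bottles in the drawers standing, leave the other things on the counter where they are, and finish clear of everything.

Things in the scene. Friction and masses are not known exactly. Their poses are not given: they have to be found in the camera images.
- cab: The grey painted steel medicine cabinet, fixed to the counter: 170 mm deep (its x), 220 mm wide (its y), 115 mm high. Origin at the centre of its underside, on the counter. Its front is the open side at x = -85 mm in its own frame, facing its -x (roughly towards the robot); z is up. Two drawers stand side by side in the front and one door, hinged at the front's +y edge, closes over both. Roof underside at 103 mm height.
- drawer_left (a joint): How far the left (+y) drawer is pulled out, in m: 0 = fully home, 0.135 = furthest out. It slides along the cabinet's x axis (push towards +x to close) against about 1.2 N of friction and stays where it is left.
- drawer_right (a joint): The same for the right (-y) drawer.
- door (a joint): Door angle in rad about a vertical hinge: 0 = shut, flat across the front, 1.57 = standing straight out towards the robot, 2.2 = its stop. The hinge axis lies at x = -93 mm, y = +110 mm in the cabinet's frame. At angle a, seen in the cabinet's frame, the door runs from the hinge along (-sin a, -cos a) and its outer face looks along (-cos a, +sin a). The hinge is stiff (about 0.12 N m) and the door stays where it is left.
- drawer_left_front (a point): Centre of the left drawer's flat outer front face, 52 mm above the counter. The white plastic front is 95 mm wide, 76 mm high (14 to 90 mm above the counter) and 12 mm thick; its outer face is flush with the cabinet's front plane when home. No handle. The drawers' centre lines lie at y = +52.5 and -52.5 mm in the cabinet's frame; sides 34 mm high, inner floor 19 mm above the counter.
- drawer_right_front (a point): The same point on the right drawer, an identical part.
- door_push (a point): Point on the door's outer face 160 mm from the hinge axis, at mid-height (62 mm above the counter). The door is a plain grey painted panel 12 mm thick (6 mm either side of the hinge axis), reaching to 222 mm from the hinge axis, 12 to 113 mm above the counter, without a handle.
- vial_left1: Small amber medicine bottle with white cap, 32 mm across, 46 mm high, 45 g, loose, standing in the left drawer just behind its front (nearer +y). Origin at the centre of its underside, z up through its cap.
- vial_left2: Small amber medicine bottle with white cap, 32 mm across, 46 mm high, 45 g, loose, standing in the left drawer just behind its front (nearer -y). Origin at the centre of its underside, z up through its cap.
- vial_right1: Small amber medicine bottle with white cap, 32 mm across, 46 mm high, 45 g, loose, standing in the right drawer just behind its front (nearer +y). Origin at the centre of its underside, z up through its cap.
- vial_right2: Small amber medicine bottle with white cap, 32 mm across, 46 mm high, 45 g, loose, standing in the right drawer just behind its front (nearer -y). Origin at the centre of its underside, z up through its cap.
- carton: Standing brown cardboard medicine carton, 45 x 70 x 110 mm high, loose on the counter, a bystander. Origin at the centre of its underside.
- syrup: Amber syrup bottle with white cap, 60 mm across, 125 mm high, loose on the counter, a bystander. Origin at the centre of its underside.
- pot: Empty white plastic pill pot, 68 mm across, 60 mm high, loose on the counter, a bystander. Origin at the centre of its underside.
Things that resemble listed ones, but are neither listed nor needed, are in the scene too. What is shaped like the vial_right2 but red is not meant.

How it is judged:
On the way, in this order (a step that is already met when the one before it is completed fails the run):
1. both drawers pushed fully home while the door is still open (value of joint each of drawer_left, drawer_right below 0.006 m and value of joint door above 0.7 rad), for 0.2 s.
2. then the door pushed shut (value of joint each of drawer_left, drawer_right below 0.006 m and value of joint door below 0.05 rad), for 0.2 s.
At the end, for the whole second after the job is handed in: Both drawers within 6 mm of fully home, the door within 0.05 rad (about 11 mm at its free edge) of shut and at rest, the four small bottles upright (within 0.3 rad) inside the cabinet, and the carton, syrup bottle and pill pot upright within 30 mm of where they stood (all of step 2 and velocity of joint door between -0.05 and 0.05 rad/s and angle between each of vial_left1, vial_left2, vial_right1, vial_right2, carton, syrup, pot's own z axis and vertical below 0.3 rad and x of each of vial_left1, vial_left2, vial_right1, vial_right2 in the frame of cab above -0.085 m and distance of each of carton, syrup, pot from where it was at the start of the episode below 0.03 m); the robot touches nothing.
It fails at once if a small bottle in a drawer is tipped over (angle between any of vial_left1, vial_left2, vial_right1, vial_right2's own z axis and vertical above 0.5 rad).
It fails at once if a small bottle is lifted (its underside more than 45 mm above the counter) (height (world z) of any of vial_left1, vial_left2, vial_right1, vial_right2 above 0.045 m).
It fails at once if a bystander on the counter is shifted more than 30 mm, lifted or tipped (distance of any of carton, syrup, pot from where it was at the start of the episode above 0.03 m or height (world z) of any of carton, syrup, pot above 0.015 m or angle between any of carton, syrup, pot's own z axis and vertical above 0.5 rad).
It also fails if it takes over 70 s, if anything falls off the work surface, if the arm or the gripper's body presses on something with over 40 N, if the wrist force passes 120 N, or if a joint passes its speed limit or range.

### The arm

A 6-joint arm with a two-finger parallel gripper is mounted at the origin on the work surface. World frame = base frame: x ahead of the robot, y to its left, z up, the work surface at z = 0. Lengths are in m, angles in rad, forces in N, time in s.
With the tool pointing down it reaches from about 0.25 to 0.775 m from the base axis. Payload 4 kg.
Tool frame: the origin (TCP) lies midway between the tips of the shut fingers; the grasp point (between the pads) lies 19 mm behind it (arm.grasp_offset is the distance from the TCP to the grasp point, in m); x points along the fingers, y is the direction in which the jaws open and shut, and the axes are right-handed (so a half turn about x gives the same grasp; the last joint's range is limited). The gripper opens to 85 mm and grips with 20 to 120 N. Pads are 22 mm wide; open, the fingers measure 114 mm over their backs; the gripper's body (76 mm by 85 mm) begins 54 mm behind the grasp point. The pads swing forward as they close: fully open they stand 13 mm farther back than shut.
Start: joints at [-1.34, 0.087, 1.371, -0, 1.684, -0.103], TCP at [0.18, -0.52, 0.231] pointing down, gripper open.
Joint ranges: [-3.1, 3.1], [-0.76, 2.03], [0.27, 2.55], [-1.08, 4.22], [0.17, 2.65], [-2.57, 2.57]. Speed limits (rad/s): [2.79, 2.79, 3.14, 3.14, 3.14, 3.14].

### API

Orientations are given as a unit quaternion [x, y, z, w].
In Python, from workcell import arm gives the robot as it stands.
- The arm moves only by the tool jog_arm, never from a script. Its argument "targets" is text: rows parted by semicolons, each of 7 numbers parted by spaces: the shift along the world's x, y, z in m, then the turn, a rotation vector about the world's x, y, z in degrees, then the gripper command: -1 is shut, 1 is fully open, values between are in proportion. In form: tx ty tz wx wy wz hand; .... A call has 1 to 12 rows; each row is the pose to reach, as a shift and turn from the pose commanded when the call began; what a row does not reach only later rows make up. A row lasts 1/12 s, in which the tool goes at most 41.7 mm and 7.16 degrees, less where a joint would pass 70% of its speed; a pose out of reach is approached as far as the arm can. A call with a gripper value outside its range is refused whole. The fingers move at their own pace and stop on an object; "force" is the grip in N (left out, the last holds). Time passes only in rows, so rows that repeat a pose let the fingers close. It gives the time, the measured TCP pose, the force and the opening at its end, in the units of the state.
- arm.get_obs(): the state, without advancing time (a new reading comes with each control period).
- arm.capture(name): name is "scene" or "top" or "wrist"; returns a dict with "image" (420x560x3 uint8, red, green, blue), "intrinsics" (3x3 intrinsics, pixels), "T" (4x4, takes a point from camera to world coordinates). Camera axes: x right, y up, looking along -z (the intrinsics and any distortion apply to the point x, -y, -z); pixel columns grow to the right and rows downward; lengths in m; the calibration is good to about 2 mm. A picture is of the moment at which its call begins. There is no depth.
- arm.finish_job(): hands the job in, once; it reports no verdict.
The state is a dict: "time_s": time; "joint_pos": joint angles; "joint_velocities": joint speeds; "tau": joint torques, N m; "ee_pos": TCP position; "ee_rot": TCP orientation; "ft_force": force on the tool from outside, world axes, zero at the start; "wrist_torque": the same for the moment, N m; "width": finger opening in m.
Only numpy, scipy, OpenCV 4.12 (cv2) and the standard library are available. Lean on these libraries where they do the work, as an engineer would, in place of code of your own. Each camera call takes 0.05 s, during which the arm holds its last target. There are 200 camera calls.

## Working session

There is one attempt and no reset: what is moved stays moved. The work goes in short steps, Python scripts to look and compute and a tool call to move; the robot and the scene stay as the last step left them, time stands still between calls to the robot, and variables do not carry over. Pictures are saved under pics/ and viewed, about 8 in all and at most 12, crops included, and the job is handed in when it is done.

Besides the shell and the picture viewer there is one more tool, called after ">>>" as name(argument=value, ...), one argument or row to a line, values as JSON. jog_arm: Moves the arm, as the interface text tells. Its arguments: {"type":"object","properties":{"targets":{"type":"string"},"force":{"type":"number"}},"required":["targets"]}

```bash
mkdir -p pics; cat > h.py <<'E'
import numpy as np, cv2
from workcell import arm
def cap(n,f=None):
    c=arm.capture(n)
    if f: cv2.imwrite('pics/'+f,c['image'][:,:,::-1])
    return c
def ray(c,u,v):
    K=np.array(c['intrinsics']);T=np.array(c['T'])
    d=np.linalg.inv(K)@np.array([u,v,1.]);d=T[:3,:3]@np.array([d[0],-d[1],-d[2]])
    return T[:3,3],d
def plane(c,u,v,z):
    o,d=ray(c,u,v);return o+d*(z-o[2])/d[2]
def proj(c,p):
    K=np.array(c['intrinsics']);T=np.array(c['T'])
    q=T[:3,:3].T@(np.array(p)-T[:3,3]);q=K@np.array([q[0],-q[1],-q[2]]);return q[:2]/q[2]
E
python3 - <<'E'
from h import *
a=cap('top','top0.png');b=cap('scene','scene0.png')
for c in(a,b): print(np.round(c['T'],3).tolist(),np.round(c['intrinsics'],1).tolist(),[k for k in c])
print(arm.get_obs())
E
```

```text
[[0.013, 0.987, -0.158, 0.512], [-0.999, 0.018, 0.036, -0.077], [0.038, 0.157, 0.987, 0.789], [0.0, 0.0, 0.0, 1.0]] [[410.6, 0.0, 285.9], [0.0, 410.6, 208.5], [0.0, 0.0, 1.0]] ['image', 'intrinsics', 'T']
[[0.851, -0.339, 0.401, 0.924], [0.525, 0.518, -0.675, -0.645], [0.021, 0.785, 0.619, 0.552], [0.0, 0.0, 0.0, 1.0]] [[512.1, 0.0, 272.9], [0.0, 512.1, 217.3], [0.0, 0.0, 1.0]] ['image', 'intrinsics', 'T']
{'time_s': 0.1, 'joint_pos': array([-1.34012179e+00,  8.78935396e-02,  1.37209680e+00, -8.72822211e-07,
        1.68356316e+00, -1.03117200e-01]), 'joint_velocities': array([-9.23757088e-04,  3.13443935e-04, -5.21885654e-03, -9.18646703e-05,
       -9.70548240e-04, -1.24802752e-03]), 'tau': array([ 2.69630327e-03, -3.53014076e+01, -3.14218211e+01,  3.32069339e-05,
        7.96143810e-03,  7.20427835e-06]), 'ee_pos': array([ 0.18008269, -0.51922674,  0.23025255]), 'ee_rot': array([-0.69723684, -0.11815785,  0.69732582, -0.11677417]), 'ft_force': array([0.16468878, 0.8420828 , 0.27892302]), 'wrist_torque': array([ 0.00318699, -0.03721841,  0.00631729]), 'width': 0.08537879501919819}
```

View pics/top0.png

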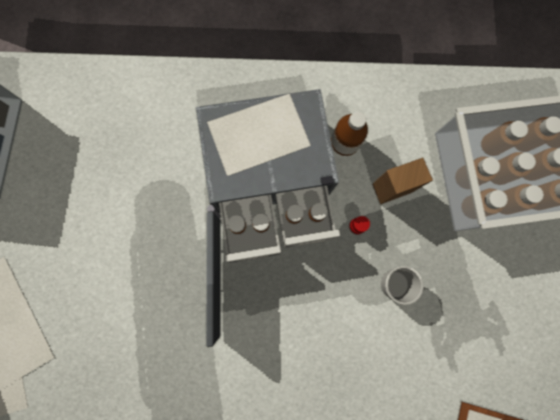

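View pics/scene0.png

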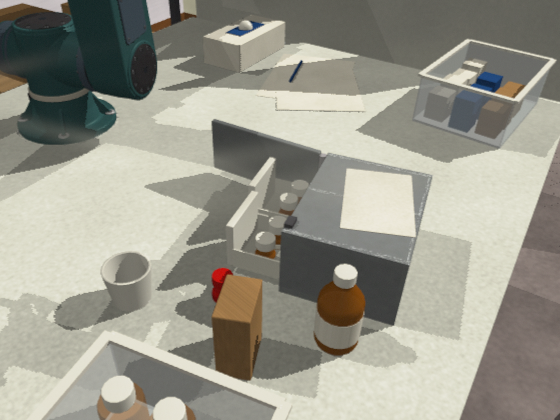

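```bash
python3 - <<'E'
from h import *
i=cv2.imread('pics/top0.png')[80:355,185:450]
i=cv2.convertScaleAbs(cv2.resize(i,None,fx=2.18,fy=2.18,interpolation=cv2.INTER_CUBIC),alpha=1.5,beta=10)
cv2.imwrite('pics/topcrop.png',i)
E
```

```text
(no output)
```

View pics/topcrop.png

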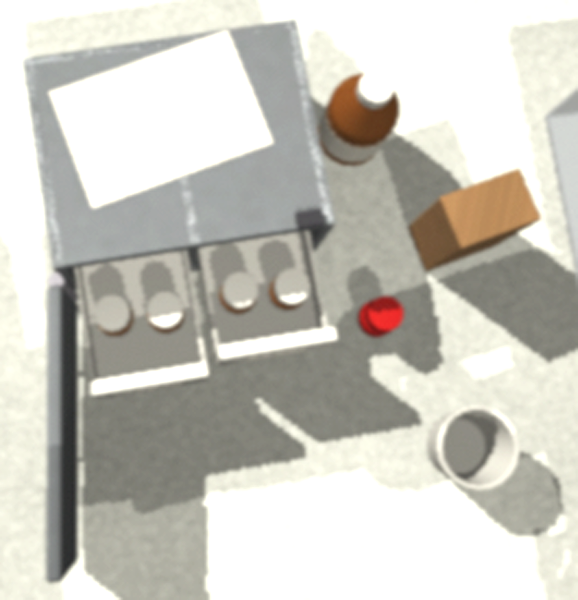

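Candidates: four vial caps in the drawers (crop px (113,312),(165,310) left; (238,290),(290,288) right), all to leave alone. The red look-alike stands on the counter at (381,316), and the drawer fronts are the white bars below the caps. A dark clip sits on the roof's right front edge (310,218).

```bash
python3 - <<'E'
from h import *
c=cap('top')
def P(n,u,v,z): 
    p=plane(c,185+(u-.5)/2.18,80+(v-.5)/2.18,z); print(n,np.round(p[:2],4)); return p[:2]
A=[P('roof'+k,u,v,.115) for k,u,v in(('BL',27,58),('BR',295,22),('FR',330,228),('FL',60,268))]
d=lambda a,b:np.linalg.norm(A[a]-A[b])
print('lens',d(0,1),d(1,2),d(2,3),d(3,0)); print('centre',np.mean(A,0))
# fit known rectangle: model corners in cab frame
M=np.array([[.085,.11],[.085,-.11],[-.085,-.11],[-.085,.11]]);W=np.array(A)
U,S,V=np.linalg.svd((M-M.mean(0)).T@(W-W.mean(0)));R=(U@V).T
yaw=np.arctan2(R[1,0],R[0,0]);o=W.mean(0)-R@M.mean(0);print('yaw',yaw,'deg',np.degrees(yaw),'o',o,'res',np.round(W-(M@R.T+o),4).tolist())
def L(n,u,v,z): print(n,'cab',np.round(R.T@(P(n,u,v,z)-o),4))
L('dl',92,392,.09);L('dl',208,375,.09);L('dr',219,356,.09);L('dr',337,340,.09)
L('door tip out',48,578,.113);L('door tip in',62,578,.113);L('door hinge',52,285,.113);L('hinge in',72,280,.113)
L('red',381,310,.046);L('potrim',475,448,.06);L('cartonTopNear',463,250,.11);L('cartonTopL',440,208,.11);L('carton',540,215,.11);L('carton',520,172,.11);L('syrupcap',376,90,.125)
L('clip',300,215,.12)
np.savez('cab.npz',R=R,o=o)
E
```

```text
roofBL [0.7942 0.0531]
roofBR [ 0.8307 -0.1587]
roofFR [ 0.6623 -0.1858]
roofFL [0.627  0.0204]
lens 0.2149424002016074 0.1705446530856709 0.20927627455158124 0.17033077081772136
centre [ 0.72854706 -0.0677617 ]
yaw 0.17256791729266915 deg 9.887413340232598 o [ 0.72854706 -0.0677617 ] res [[0.0008, -0.0021], [-0.0004, 0.0028], [-0.0014, 0.0049], [0.0011, -0.0056]]
dl [ 0.5347 -0.0044]
dl cab [-0.1801  0.0957]
dl [ 0.5491 -0.0937]
dl cab [-0.1813  0.0053]
dr [ 0.564  -0.1021]
dr cab [-0.168  -0.0055]
dr [ 0.578  -0.1948]
dr cab [-0.1702 -0.0993]
door tip out [0.4003 0.0201]
door tip out cab [-0.3082  0.143 ]
door tip in [0.4004 0.0101]
door tip in cab [-0.3099  0.133 ]
door hinge [0.6141 0.0262]
door hinge cab [-0.0966  0.1123]
hinge in [0.6182 0.0113]
hinge in cab [-0.0951  0.0968]
red [ 0.608  -0.2397]
red cab [-0.1482 -0.1487]
potrim [ 0.4949 -0.3115]
potrim cab [-0.272 -0.2  ]
cartonTopNear [ 0.6481 -0.2909]
cartonTopNear cab [-0.1176 -0.206 ]
cartonTopL [ 0.6814 -0.2737]
cartonTopL cab [-0.0818 -0.1947]
carton [ 0.6774 -0.3532]
carton cab [-0.0994 -0.2724]
carton [ 0.7121 -0.3386]
carton cab [-0.0627 -0.264 ]
syrupcap [ 0.7714 -0.2212]
syrupcap cab [ 0.0159 -0.1585]
clip [ 0.671  -0.1619]
clip cab [-0.0729 -0.0828]
```

```bash
python3 - <<'E'
from h import *
from scipy.spatial.transform import Rotation as Ro
o=arm.get_obs();M=Ro.from_quat(o['ee_rot']).as_matrix();print(np.round(M,3));print('jaw yaw',np.degrees(np.arctan2(M[1,1],M[0,1])))
z=np.load('cab.npz');R,q=z['R'],z['o']
W=lambda x,y:np.round(R@[x,y]+q,4)
print('R',R)
for n,x,y in(('L pre',-.225,.048),('L end',-.098,.048),('R pre',-.215,-.045),('R end',-.098,-.045)):print(n,W(x,y))
i=cv2.imread('pics/scene0.png')[130:300,190:440]
i=cv2.convertScaleAbs(cv2.resize(i,None,fx=3,fy=3,interpolation=cv2.INTER_CUBIC),alpha=1.4,beta=10)
cv2.imwrite('pics/sc.png',i)
E
```

```text
[[-0.     0.328 -0.945]
 [ 0.002 -0.945 -0.328]
 [-1.    -0.002 -0.   ]]
jaw yaw -70.87431662161569
R [[ 0.98514707 -0.17171269]
 [ 0.17171269  0.98514707]]
L pre [ 0.4986 -0.0591]
L end [ 0.6238 -0.0373]
R pre [ 0.5245 -0.149 ]
R end [ 0.6397 -0.1289]
```

View pics/sc.png

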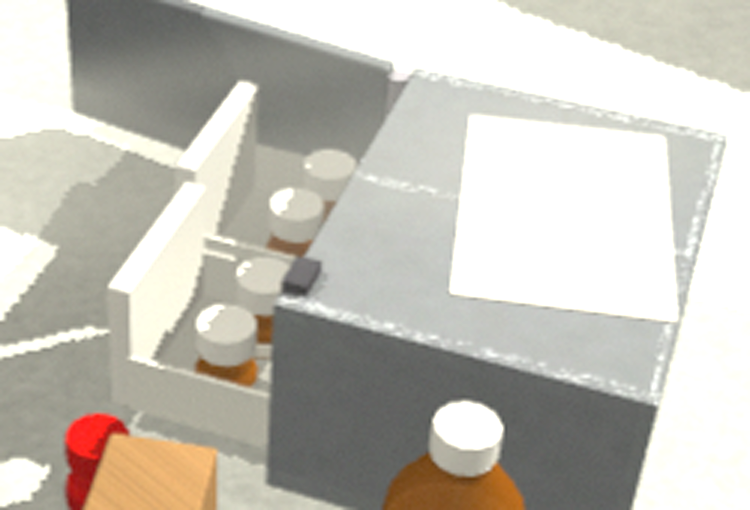

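Four vials stand upright in the open drawers; the dark clip at crop (300,272) is a small block on the roof, which my tool must pass over. I'll push right drawer first, with the fingers shut and pointing down.

>>> jog_arm(
  targets="0.0275 0.031 0 0 0 -1 -1; 0.055 0.062 0 0 0 -2 -1; 0.0825 0.0925 0 0 0 -3 -1; 0.11 0.123 0 0 0 -4 -1; 0.1375 0.154 0 0 0 -5 -1; 0.165 0.185 0 0 0 -6 -1; 0.1925 0.216 0 0 0 -7 -1; 0.22 0.247 0 0 0 -8 -1; 0.2475 0.2775 0 0 0 -9 -1; 0.275 0.308 0 0 0 -9.2 -1; 0.3025 0.339 0 0 0 -9.2 -1; 0.33 0.37 0 0 0 -9.2 -1",
)

```text
time_s: 1.15
ee_pos: [0.5111, -0.1477, 0.2311]
ee_rot: [-0.704, -0.061, 0.705, -0.061]
ft_force: [0.9, -1.1, -0.6]
width: -0.0004
```

>>> jog_arm(
  targets="0 0 -0.033 0 0 0 -1; 0 0 -0.067 0 0 0 -1; 0 0 -0.1 0 0 0 -1; 0 0 -0.133 0 0 0 -1; 0 0 -0.156 0 0 0 -1; 0 0 -0.165 0 0 0 -1; 0.015 0.0026 -0.165 0 0 0 -1; 0.030 0.0052 -0.165 0 0 0 -1; 0.036 0.0063 -0.165 0 0 0 -1; 0.040 0.007 -0.165 0 0 0 -1; 0.044 0.0077 -0.165 0 0 0 -1; 0.048 0.0084 -0.165 0 0 0 -1",
)

```text
time_s: 2.15
ee_pos: [0.5581, -0.1415, 0.0669]
ee_rot: [-0.704, -0.061, 0.705, -0.061]
ft_force: [-1.7, -0.7, 1.7]
width: 0.0001
```

>>> jog_arm(
  targets="0.004 0.0007 0 0 0 0 -1; 0.008 0.0014 0 0 0 0 -1; 0.012 0.0021 0 0 0 0 -1; 0.016 0.0028 0 0 0 0 -1; 0.020 0.0035 0 0 0 0 -1; 0.024 0.0042 0 0 0 0 -1; 0.028 0.0049 0 0 0 0 -1; 0.032 0.0056 0 0 0 0 -1; 0.036 0.0063 0 0 0 0 -1; 0.040 0.007 0 0 0 0 -1; 0.044 0.0077 0 0 0 0 -1; 0.048 0.0084 0 0 0 0 -1",
)

```text
time_s: 3.15
ee_pos: [0.6065, -0.1327, 0.0662]
ee_rot: [-0.704, -0.061, 0.705, -0.061]
ft_force: [-1.9, 0.4, 0.9]
width: 0.0001
```

>>> jog_arm(
  targets="0.004 0.0007 0 0 0 0 -1; 0.008 0.0014 0 0 0 0 -1; 0.012 0.0021 0 0 0 0 -1; 0.015 0.0026 0 0 0 0 -1; 0.017 0.003 0 0 0 0 -1; 0.019 0.0033 0 0 0 0 -1; 0.021 0.0037 0 0 0 0 -1; 0.023 0.004 0 0 0 0 -1; 0.025 0.0044 0 0 0 0 -1",
)

```text
time_s: 3.9
ee_pos: [0.6312, -0.1284, 0.0662]
ee_rot: [-0.704, -0.061, 0.705, -0.061]
ft_force: [-1.5, 0.5, -0.1]
width: 0.0001
```

```bash
cat > st.py <<'E'
from h import *
z=np.load('cab.npz');R,q=z['R'],z['o']
o=arm.get_obs();print('t',o['time_s'],'cab',np.round(R.T@(o['ee_pos'][:2]-q),4),'z',round(o['ee_pos'][2],4),'ft',np.round(o['ft_force'],1))
E
python3 - <<'E'
from st import *
c=cap('top')
i=cv2.convertScaleAbs(cv2.resize(c['image'][80:355,185:450,::-1],None,fx=2.18,fy=2.18,interpolation=cv2.INTER_CUBIC),alpha=1.5,beta=10)
cv2.imwrite('pics/t2.png',i)
E
```

```text
t 3.9 cab [-0.1063 -0.043 ] z 0.0662 ft [-1.5  0.5 -0.1]
```

View pics/t2.png

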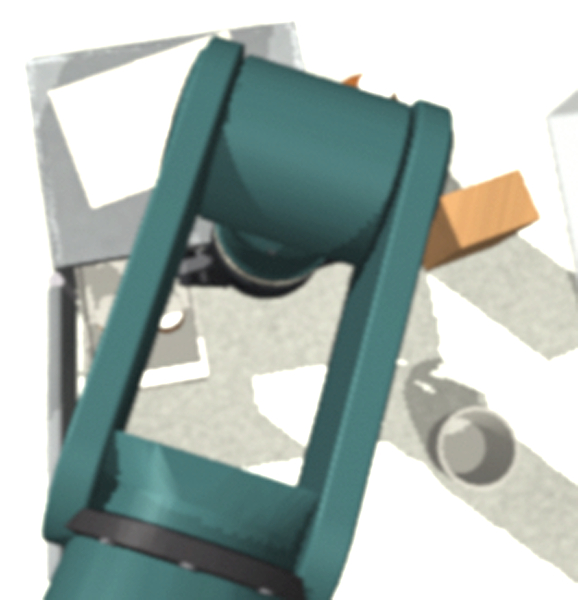

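The arm hides the drawer; the carton, pot and left drawer look unmoved. I'll finish this push by force.

>>> jog_arm(
  targets="0.002 0.0003 0 0 0 0 -1; 0.004 0.0007 0 0 0 0 -1; 0.006 0.001 0 0 0 0 -1; 0.0075 0.0013 0 0 0 0 -1",
)

```text
time_s: 4.28
ee_pos: [0.6389, -0.1271, 0.0662]
ee_rot: [-0.704, -0.061, 0.704, -0.061]
ft_force: [-2.3, 0.6, -0.4]
width: -0.0002
```

>>> jog_arm(
  targets="0.001 0.0002 0 0 0 0 -1; 0.002 0.0003 0 0 0 0 -1",
)

```text
time_s: 4.45
ee_pos: [0.6405, -0.1268, 0.0662]
ee_rot: [-0.704, -0.061, 0.705, -0.061]
ft_force: [-4.8, -0.3, 1.3]
width: -0.0
```

>>> jog_arm(
  targets="0.001 0.0002 0 0 0 0 -1; 0.002 0.0003 0 0 0 0 -1",
)

```text
time_s: 4.62
ee_pos: [0.6404, -0.1269, 0.0662]
ee_rot: [-0.702, -0.061, 0.707, -0.061]
ft_force: [-11.4, -0.6, 4.3]
width: 0.0003
```

>>> jog_arm(
  targets="-0.005 -0.001 0 0 0 0 -1; -0.025 -0.0043 0 0 0 0 -1; -0.055 -0.0095 0 0 0 0 -1; -0.085 -0.0146 0 0 0 0 -1; -0.116 -0.020 0 0 0 0 -1; -0.121 0.010 0 0 0 0 -1; -0.1265 0.041 0 0 0 0 -1; -0.1315 0.069 0 0 0 0 -1; -0.1315 0.069 0 0 0 0 -1",
)

```text
time_s: 5.37
ee_pos: [0.5107, -0.0538, 0.0669]
ee_rot: [0.705, 0.063, -0.704, 0.062]
ft_force: [0.8, 0.2, -0.4]
width: 0.0004
```

```bash
python3 - <<'E'
from st import *
c=cap('top')
i=cv2.convertScaleAbs(cv2.resize(c['image'][80:355,185:450,::-1],None,fx=2.18,fy=2.18,interpolation=cv2.INTER_CUBIC),alpha=1.5,beta=10)
cv2.imwrite('pics/t3.png',i)
E
```

```text
t 5.3667 cab [-0.2122  0.0512] z 0.0669 ft [ 0.8  0.2 -0.4]
```

View pics/t3.png

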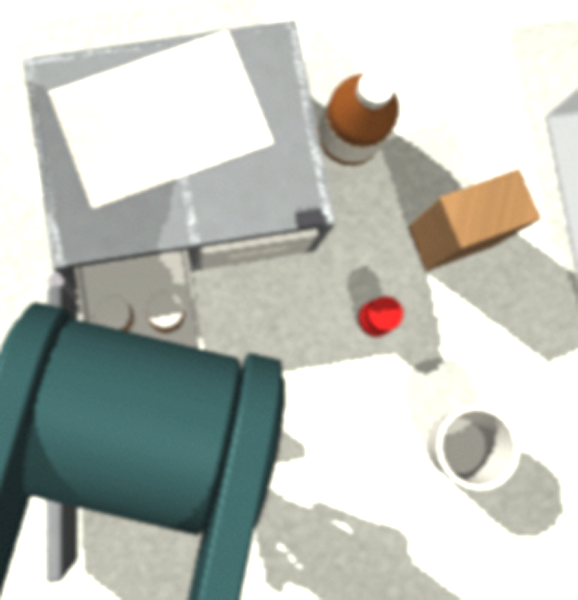

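The right drawer is home (its front lies at the roof edge, crop (260,245)), and the red vial, carton, pot and syrup are unmoved. Next is the left drawer.

>>> jog_arm(
  targets="0.008 0.0014 0 0 0 0 -1; 0.014 0.0024 0 0 0 0 -1; 0.018 0.0031 0 0 0 0 -1; 0.022 0.0038 0 0 0 0 -1; 0.026 0.0045 0 0 0 0 -1; 0.030 0.0052 0 0 0 0 -1; 0.034 0.0059 0 0 0 0 -1; 0.038 0.0066 0 0 0 0 -1; 0.042 0.0073 0 0 0 0 -1; 0.046 0.008 0 0 0 0 -1; 0.050 0.0087 0 0 0 0 -1; 0.054 0.0094 0 0 0 0 -1",
)

```text
time_s: 6.42
ee_pos: [0.5654, -0.048, 0.0661]
ee_rot: [-0.704, -0.061, 0.705, -0.061]
ft_force: [-1.6, -1.5, -0.8]
width: -0.0005
```

>>> jog_arm(
  targets="0.004 0.0007 0 0 0 0 -1; 0.008 0.0014 0 0 0 0 -1; 0.012 0.0021 0 0 0 0 -1; 0.016 0.0028 0 0 0 0 -1; 0.020 0.0035 0 0 0 0 -1; 0.024 0.0042 0 0 0 0 -1; 0.028 0.0049 0 0 0 0 -1; 0.032 0.0056 0 0 0 0 -1; 0.036 0.0063 0 0 0 0 -1; 0.040 0.007 0 0 0 0 -1; 0.043 0.0075 0 0 0 0 -1; 0.046 0.008 0 0 0 0 -1",
)

```text
time_s: 7.42
ee_pos: [0.6116, -0.0399, 0.0664]
ee_rot: [0.705, 0.061, -0.704, 0.061]
ft_force: [-2.6, 0.7, -0.8]
width: 0.0
```

```bash
python3 st.py
```

```text
t 7.4167 cab [-0.1104  0.0475] z 0.0664 ft [-2.6  0.7 -0.8]
```

>>> jog_arm(
  targets="0.002 0.0003 0 0 0 0 -1; 0.004 0.0007 0 0 0 0 -1; 0.006 0.001 0 0 0 0 -1; 0.008 0.0014 0 0 0 0 -1; 0.010 0.0017 0 0 0 0 -1; 0.012 0.002 0 0 0 0 -1",
)

```text
time_s: 7.92
ee_pos: [0.6234, -0.0381, 0.0665]
ee_rot: [0.705, 0.061, -0.704, 0.061]
ft_force: [-0.9, 0.6, 0.2]
width: 0.0002
```

>>> jog_arm(
  targets="0.001 0.0002 0 0 0 0 -1; 0.002 0.0003 0 0 0 0 -1",
)

```text
time_s: 8.08
ee_pos: [0.6243, -0.038, 0.0665]
ee_rot: [-0.704, -0.061, 0.705, -0.061]
ft_force: [-7.3, -0.3, 3.3]
width: -0.0003
```

>>> jog_arm(
  targets="0.001 0.0002 0 0 0 0 -1; 0.0015 0.0003 0 0 0 0 -1",
)

```text
time_s: 8.25
ee_pos: [0.6242, -0.0381, 0.0664]
ee_rot: [-0.702, -0.061, 0.707, -0.061]
ft_force: [-11.1, -1.4, 5.1]
width: -0.0002
```

```bash
python3 st.py
```

```text
t 8.25 cab [-0.0977  0.0471] z 0.0664 ft [-11.1  -1.4   5.1]
```

>>> jog_arm(
  targets="-0.005 -0.001 0 0 0 0 -1; -0.03 -0.005 0 0 0 0 -1; -0.05 -0.009 0.03 0 0 0 -1; -0.06 -0.01 0.065 0 0 0 -1; -0.07 -0.01 0.10 0 0 0 -1; -0.085 0.01 0.12 0 0 0 -1; -0.105 0.04 0.12 0 0 0 -1; -0.125 0.07 0.12 0 0 0 -1; -0.14 0.10 0.12 0 0 0 -1; -0.151 0.1165 0.12 0 0 0 -1; -0.151 0.1165 0.12 0 0 0 -1",
)

```text
time_s: 9.17
ee_pos: [0.4745, 0.0818, 0.1873]
ee_rot: [0.705, 0.063, -0.703, 0.062]
ft_force: [0.6, 0.2, 0.1]
width: 0.0004
```

```bash
python3 - <<'E'
from st import *
c=cap('top','t4raw.png')
i=cv2.convertScaleAbs(cv2.resize(c['image'][80:355,145:410,::-1],None,fx=2.18,fy=2.18,interpolation=cv2.INTER_CUBIC),alpha=1.5,beta=10)
s=cap('scene')
j=cv2.convertScaleAbs(cv2.resize(s['image'][100:300,190:390,::-1],(200,200)),alpha=1.3)
i[:200,-200:]=j
cv2.imwrite('pics/t4.png',i)
E
```

```text
t 9.1667 cab [-0.2246  0.191 ] z 0.1873 ft [0.6 0.2 0.1]
```

View pics/t4.png

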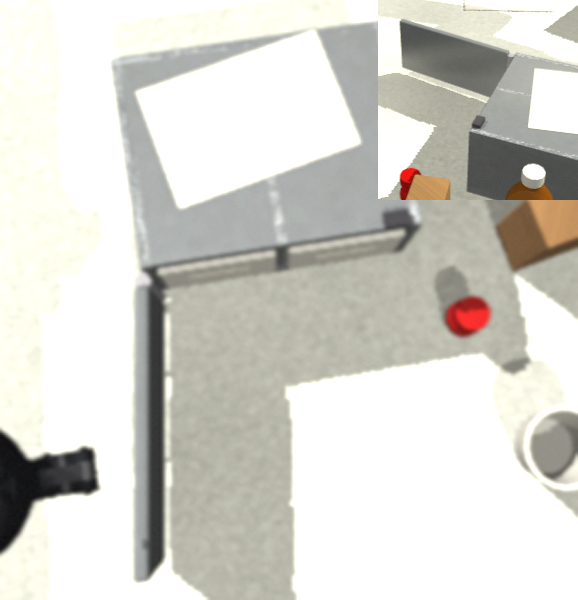

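Both drawer fronts are flush and equal (crop (215,272) and (345,245)), the door still stands straight out, and the fingertip at (95,470) is outside it. Next I'll compute the arc for the door.

```bash
python3 - <<'E'
from st import *
r=.135
def p(a):
    d=.006+.012*abs(np.cos(a))+.0145*abs(np.sin(a))
    x=np.array([-.093-r*np.sin(a)-d*np.cos(a),.11-r*np.cos(a)+d*np.sin(a)]);return R@x+q
c=o['ee_pos'][:2]
for a in np.r_[1.75,np.arange(1.7,-.05,-.07),0,-.02,-.04]:
    n=p(a);print(round(a,2),np.round(n,4),'from now',np.round(n-p(1.63) if a<1.63 else n-c,4))
E
```

```text
t 9.2667 cab [-0.2234  0.1881] z 0.187 ft [-0.1 -0.5 -0.3]
1.75 [0.4832 0.0479] from now [ 0.007  -0.0313]
1.7 [0.4822 0.0407] from now [ 0.0061 -0.0385]
1.63 [0.4815 0.0304] from now [ 0.0054 -0.0488]
1.56 [0.4815 0.0203] from now [ 0.     -0.0101]
1.49 [0.482  0.0115] from now [ 0.0005 -0.0189]
1.42 [0.483  0.0027] from now [ 0.0015 -0.0277]
1.35 [ 0.4846 -0.0061] from now [ 0.0031 -0.0365]
1.28 [ 0.4868 -0.0148] from now [ 0.0053 -0.0452]
1.21 [ 0.4897 -0.0235] from now [ 0.0082 -0.0539]
1.14 [ 0.4932 -0.0321] from now [ 0.0116 -0.0625]
1.07 [ 0.4972 -0.0404] from now [ 0.0157 -0.0708]
1.0 [ 0.5019 -0.0486] from now [ 0.0204 -0.079 ]
0.93 [ 0.5073 -0.0564] from now [ 0.0258 -0.0868]
0.86 [ 0.5132 -0.064 ] from now [ 0.0317 -0.0944]
0.79 [ 0.5197 -0.0711] from now [ 0.0382 -0.1015]
0.72 [ 0.5268 -0.0778] from now [ 0.0453 -0.1083]
0.65 [ 0.5344 -0.0841] from now [ 0.0529 -0.1145]
0.58 [ 0.5425 -0.0898] from now [ 0.061  -0.1202]
0.51 [ 0.5511 -0.095 ] from now [ 0.0696 -0.1254]
0.44 [ 0.5602 -0.0995] from now [ 0.0786 -0.1299]
0.37 [ 0.5696 -0.1033] from now [ 0.0881 -0.1338]
0.3 [ 0.5793 -0.1065] from now [ 0.0978 -0.1369]
0.23 [ 0.5893 -0.1089] from now [ 0.1078 -0.1393]
0.16 [ 0.5996 -0.1106] from now [ 0.1181 -0.141 ]
0.09 [ 0.61   -0.1115] from now [ 0.1285 -0.1419]
0.02 [ 0.6205 -0.1116] from now [ 0.139 -0.142]
0.0 [ 0.6235 -0.1115] from now [ 0.142  -0.1419]
-0.02 [ 0.6259 -0.1114] from now [ 0.1444 -0.1418]
-0.04 [ 0.6284 -0.1112] from now [ 0.1469 -0.1417]
```

Descend, then make contact and start the swing.

>>> jog_arm(
  targets="0 0 -0.04 0 0 0 -1; 0 0 -0.08 0 0 0 -1; 0 0 -0.11 0 0 0 -1; 0 0 -0.122 0 0 0 -1; 0.003 -0.012 -0.122 0 0 0 -1; 0.006 -0.024 -0.122 0 0 0 -1; 0.0065 -0.031 -0.122 0 0 0 -1; 0.006 -0.0385 -0.122 0 0 0 -1; 0.0054 -0.0488 -0.122 0 0 0 -1",
)

```text
time_s: 10.02
ee_pos: [0.4821, 0.0295, 0.0649]
ee_rot: [0.705, 0.061, -0.704, 0.061]
ft_force: [0.4, 1.5, 0.5]
width: -0.0001
```

>>> jog_arm(
  targets="0 -0.010 0 0 0 0 -1; 0.0005 -0.019 0 0 0 0 -1; 0.0015 -0.0277 0 0 0 0 -1; 0.003 -0.0365 0 0 0 0 -1; 0.0053 -0.045 0 0 0 0 -1; 0.008 -0.054 0 0 0 0 -1; 0.0116 -0.0625 0 0 0 0 -1; 0.0157 -0.071 0 0 0 0 -1; 0.0204 -0.079 0 0 0 0 -1; 0.0258 -0.087 0 0 0 0 -1; 0.0317 -0.0945 0 0 0 0 -1; 0.038 -0.1015 0 0 0 0 -1",
)

```text
time_s: 11.02
ee_pos: [0.5196, -0.0722, 0.0642]
ee_rot: [-0.704, -0.061, 0.705, -0.061]
ft_force: [-1.3, 1.9, 1.4]
width: -0.0004
```

```bash
python3 st.py
```

```text
t 11.0167 cab [-0.2066  0.0315] z 0.0642 ft [-1.3  1.9  1.4]
```

>>> jog_arm(
  targets="0.007 -0.0067 0 0 0 0 -1; 0.0147 -0.013 0 0 0 0 -1; 0.0228 -0.0187 0 0 0 0 -1; 0.0314 -0.024 0 0 0 0 -1; 0.0405 -0.0284 0 0 0 0 -1; 0.050 -0.032 0 0 0 0 -1; 0.0596 -0.0354 0 0 0 0 -1; 0.0696 -0.0378 0 0 0 0 -1; 0.080 -0.0395 0 0 0 0 -1; 0.088 -0.0404 0 0 0 0 -1; 0.094 -0.0405 0 0 0 0 -1; 0.097 -0.0405 0 0 0 0 -1",
)

```text
time_s: 12.02
ee_pos: [0.617, -0.1121, 0.0641]
ee_rot: [0.704, 0.061, -0.704, 0.061]
ft_force: [-1.1, 0.2, 0.9]
width: 0.0001
```

>>> jog_arm(
  targets="0.002 0 0 0 0 0 -1; 0.004 0 0 0 0 0 -1; 0.005 0 0 0 0 0 -1",
)

```text
time_s: 12.27
ee_pos: [0.6211, -0.1118, 0.0643]
ee_rot: [-0.704, -0.061, 0.705, -0.061]
ft_force: [-0.7, 0.6, 0.3]
width: 0.0001
```

```bash
python3 st.py
```

```text
t 12.2667 cab [-0.1134 -0.0249] z 0.0643 ft [-0.7  0.6  0.3]
```

>>> jog_arm(
  targets="0.001 0.0002 0 0 0 0 -1; 0.002 0.0003 0 0 0 0 -1; 0.003 0.0005 0 0 0 0 -1",
)

```text
time_s: 12.52
ee_pos: [0.6235, -0.1115, 0.0644]
ee_rot: [-0.704, -0.061, 0.705, -0.061]
ft_force: [-4.6, -0.2, 2.6]
width: -0.0001
```

>>> jog_arm(
  targets="0.001 0.0002 0 0 0 0 -1; 0.0015 0.0003 0 0 0 0 -1; 0.0015 0.0003 0 0 0 0 -1",
)

```text
time_s: 12.77
ee_pos: [0.6234, -0.1114, 0.0644]
ee_rot: [-0.703, -0.061, 0.706, -0.061]
ft_force: [-8.5, -1.5, 3.2]
width: 0.0001
```

```bash
python3 st.py
```

```text
t 12.7667 cab [-0.1111 -0.025 ] z 0.0644 ft [-8.5 -1.5  3.2]
```

The force rise and the stop at x = -0.111 match the predicted shut position. Now I'll retreat.

>>> jog_arm(
  targets="-0.004 -0.0007 0 0 0 0 -1; -0.02 -0.0035 0 0 0 0 -1; -0.05 -0.009 0 0 0 0 -1; -0.08 -0.014 0.02 0 0 0 -1; -0.11 -0.019 0.045 0 0 0 -1; -0.14 -0.024 0.07 0 0 0 -1; -0.17 -0.024 0.095 0 0 0 -1; -0.20 -0.024 0.12 0 0 0 -1; -0.23 -0.024 0.14 0 0 0 -1; -0.25 -0.024 0.15 0 0 0 -1; -0.25 -0.024 0.15 0 0 0 -1; -0.25 -0.024 0.15 0 0 0 -1",
)

```text
time_s: 13.77
ee_pos: [0.376, -0.1354, 0.2159]
ee_rot: [0.706, 0.06, -0.703, 0.062]
ft_force: [0.4, 0.1, 0.4]
width: -0.0005
```

```bash
python3 - <<'E'
from st import *
c=cap('top');s=cap('scene')
z=lambda c,a,b:cv2.convertScaleAbs(cv2.resize(c['image'][a:a+275,b:b+265,::-1],None,fx=1.5,fy=1.5,interpolation=cv2.INTER_CUBIC),alpha=1.4,beta=10)
cv2.imwrite('pics/fin.png',np.hstack([z(c,80,185),z(s,110,95)]))
E
```

```text
t 13.7667 cab [-0.3589 -0.0061] z 0.2159 ft [0.4 0.1 0.4]
```

View pics/fin.png

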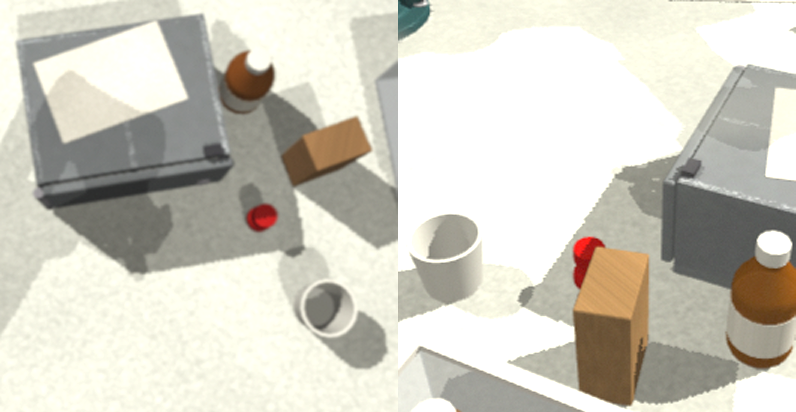

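The door lies flat across the front in both views (left view (45,190)-(228,165)), bystanders are where they were, and the arm is clear. The door stopped 13.7 mm in front of where the drawer fronts stopped, against 14 mm expected for fully shut.

```bash
python3 -c "
from workcell import arm
print(arm.finish_job())"
```

```text
the job is handed in; nothing more can be done
None
```

I pushed both drawers home with the shut fingertips, right first and then left. After that I swung the door shut from its outer side, backed off and handed the job in at about 14 s.

- **Drawers:** each stopped firmly at about 11 N, within 1 mm of each other. The picture taken before closing the door showed both fronts flush and the door still open at about 1.7 rad.
- **Door:** it stopped firmly at about 8.5 N, 13.7 mm in front of the drawer stop against 14 mm expected for fully shut. The last pictures show it flat across the front.
- **Bystanders:** the carton, syrup bottle, pill pot and the red look-alike appear unmoved in the last pictures, though I did not measure them. The wrist force read about zero, with the arm clear of everything.
- **Not checked:** I could not see the four small bottles once the drawers were in. I pushed slowly, at about 50 mm/s, and felt no unusual forces.

No check failed. The only disagreement was the roof width, which I measured about 8 mm under its nominal 220 mm. The drawer and door positions agreed with the cabinet pose to about 2 mm.

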